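# Slide the cover onto the tube box until its tongue clicks

## Robot

A 7-joint arm with a two-finger parallel gripper is mounted at the origin on a cart in front of the work surface, level with it; the furniture and walls round the work are solid. World frame = base frame: x ahead of the robot, y to its left, z up, the work surface at z = 0. Lengths are in m, angles in rad, forces in N, time in s.
With the tool pointing down it reaches from about 0.425 to 0.825 m from the base axis. Payload 3.6 kg.
Tool frame: the origin (TCP) lies midway between the tips of the shut fingers; the grasp point (between the pads) lies 19 mm behind it; z points along the fingers, y is the line along which they close (so a half turn about z gives the same grasp; the last joint's range is limited). The gripper opens to 85 mm and grips with 20 to 120 N. Pads are 22 mm wide; open, the fingers measure 114 mm over their backs; the gripper's body (76 mm by 85 mm) begins 54 mm behind the grasp point. The pads swing forward as they close: fully open they stand 13 mm farther back than shut.
Start: joints at [-1.262, 0.615, -0.013, 1.423, 0.008, 1.103, -0.04], TCP at [0.214, 0.614, 0.231] pointing down, gripper open.
Joint ranges: [-3.12, 3.12], [-0.3, 2.06], [-1.34, 1.32], [0.26, 2.42], [-1.36, 4.5], [0.01, 1.98], [-2.84, 2.84]. Speed limits (rad/s): [2.79, 2.79, 3.14, 3.14, 3.14, 3.14, 3.14].

## Interface

Orientations are given as a 3x3 rotation matrix whose columns are the frame's x, y, z axes.
In Python, from plant import arm gives the robot as it stands. The module is installed in compiled form; this text tells all that it offers. Calls block until the motion is done:
- arm.goto(position, orientation): joint-space move of the TCP to a pose.
- arm.move_straight(position, orientation=None, feed=0.15, max_force=None): straight line of the TCP; orientation=None keeps the orientation; feed is the mean speed in m/s. With max_force (N) it stops when the force on the tool has changed by that much, and returns True; else False.
- arm.goto_joints(angles): joint-space move.
- arm.let_go() and arm.grasp(squeeze=None): open the fingers fully, or close them until they stop; squeeze is the grip in N (None keeps the last).
- arm.dwell(seconds).
- arm.inverse_kinematics(position, orientation): joint angles nearest the present ones, or None.
- arm.observe(): the state.
- arm.get_image(name): name is "scene" or "top" or "wrist"; returns a dict with "color" (400x640x3 uint8, red, green, blue), "K" (3x3 intrinsics, pixels), "camera_from_world" (4x4, takes a point from world to camera coordinates). Camera axes: x right, y up, looking along -z (the intrinsics and any distortion apply to the point x, -y, -z); pixel columns grow to the right and rows downward; lengths in m; the calibration is good to about 2 mm. A picture is of the moment at which its call begins. There is no depth.
A pose or a line that the arm cannot do raises arm.Unreachable and nothing moves.
- arm.close_job(): hands the job in; it is judged then, once.
The state is a dict: "time": time; "joint_positions": joint angles; "joint_vel": joint speeds; "joint_torque": joint torques, N m; "eef_pos": TCP position; "tcp_rot": TCP orientation; "contact_force": force on the tool from outside, world axes, zero at the start; "ft_torque": the same for the moment, N m; "width": finger opening in m; "grasp_force": force on a finger pad.
Only numpy, scipy, OpenCV 4.12 (cv2) and the standard library are available. Lean on these libraries where they do the work, as an engineer would, in place of code of your own. Each camera call takes 0.05 s, during which the arm holds its last target. There are 200 camera calls.

## Task

Close the white tube box: pick up the blue slide-on cover by its rib, feed it tongue first into the box's rails and slide it along gently until its orange spring tongue snaps up behind the steel catch, then let go. The catch is not clamped in the same place on every box, so feel for the click and do not force or ram the cover. Leave the jar, the standing tube and the carton where they are.

Things in the scene. Friction and masses are not known exactly. Their poses are not given: they have to be found in the camera images.
- tube_box: White open-topped box fixed to the bench, 177 x 92 mm, tubes inside. Origin on the underside, midway between the rails' ends; +x is the way the cover slides in. Two rails (slots for the cover's edges) run along x from -50 to 50 mm: floor z = 40 mm, 5 mm high, side faces |y| = 39.5 mm, lip above from |y| = 33.5 mm out, top z = 49 mm. Over 18 N between cover and box breaks it.
- rail_mouth (a point): Point on the box at x = -50, y = 0, z = 40 mm, where the rails' lips begin; their raised lead-ins reach back to x = -57 mm, 53 mm high. Nearer (x = -75 to -57 mm) the rail floor runs on as an open porch, on which the cover's leading edge can be laid from above, the tongue passing between the lips; its side guides (top z = 47 mm) flare from |y| = 39.5 to about 47 mm.
- catch_place (a point): Point on the box at x = 65, y = 0, z = 40 mm: mean place of the near face of the dark steel catch, a portal 22 mm deep in x, 80 mm wide, top z = 52 mm. It is clamped up to 11 mm nearer or farther; this point does NOT show how far. Its legs (|y| > 13.5 mm) stop the cover's prongs rigidly; the tongue ducks under its beam (underside z = 45 mm).
- cover: Blue plastic slide cover, loose, flat on the bench, right side up, about 90 g. Origin: centre of the plate's underside; plate 100 (x) x 76 (y) x 4 mm; +x is the leading end. Touching the catch's legs its origin is at x = 4 to 26 mm in the box's frame (as the catch is clamped), z = 40 mm; the tongue clicks about 2 mm before that. A push of 3 to 10 N is enough.
- rib_top (a point): Middle of the top of the cover's grip rib, at x = -10, y = 0, z = 26 mm of the cover. The rib is 12 mm thick in the cover's x (grip it with fingers closing along x), 44 mm long in y and rises 22 mm above the plate.
- tongue_tip (a point): Tip of the orange spring tongue, at x = 86, y = 0, z = 2 mm of the cover, in line with the rib and between two prongs of the plate. The tongue is 20 mm wide, 3 mm thick; its tooth rises from the tip to z = 8.5 mm at x = 76 mm, upright back face at x = 74 mm.
- tongue (a joint): Bend of the tongue in rad: 0 relaxed, positive pressed down (about 0.04 to 0.1 under the catch's beam; it starts to bend about 30 mm before the stop); springs back to 0 as it clicks up behind the beam. About 1.1 N m per rad about a hinge at x = 35 mm of the cover.
- yellow_lid_jar: Bystander: small white plastic jar with a yellow screw lid, 68 mm across, 74 mm high, loose; origin at the centre of its underside.
- orange_cap_tube: Bystander: standing tube with orange cap, 35 mm across, 115 mm high, loose, easily knocked over; origin at the centre of its underside.
- blue_tip_carton: Bystander: small carton, blue above and beige below, 68 x 110 x 70 mm, loose; origin at the centre of its underside.
- centrifuge: Obstacle: grey-white benchtop centrifuge, fixed, to the right of the box. It fills about x = 0.47 to 0.89, y = -0.34 to -0.03 m of the bench, 170 mm high, with its lid standing open at the back (x > 0.80 m) up to 430 mm; keep the arm clear of it when crossing from the right. Origin on its underside.
There are look-alikes about, which are no part of the job. There is more than one size of the cover; the one meant has the size given above.

How it is judged:
On the way:
1. the cover's leading end is in the rails, level and in line with them, and not yet at the catch (x of cover in the frame of tube_box between -0.09 and -0.028 m and y of cover in the frame of tube_box between -0.004 and 0.004 m and z of cover in the frame of tube_box between 0.036 and 0.045 m and angle between the x axis of cover and the x axis of tube_box, either way round below 0.1 rad), for 0.1 s.
At the end, for the whole second after the job is handed in: The cover lies in the rails (within 3 mm sideways, its plate on the rail floor), slid in so far that its origin is 1 to 29 mm past the box's origin, with the tongue relaxed (under 0.02 rad), which is possible there only when it has clicked behind the catch; at rest and released (x of cover in the frame of tube_box between 0.001 and 0.029 m and y of cover in the frame of tube_box between -0.003 and 0.003 m and z of cover in the frame of tube_box between 0.038 and 0.043 m and angle between the z axis of cover and the z axis of tube_box, either way round below 0.05 rad and value of joint tongue below 0.02 rad and linear speed of cover below 0.01 m/s); the robot touches nothing.
It fails at once if the cover is forced against the box (more than 18 N between them) (contact force between cover and tube_box above 18 N).
It fails at once if a bystander (jar, standing tube, carton) is moved by more than 20 mm (distance of any of yellow_lid_jar, orange_cap_tube, blue_tip_carton from where it was at the start of the episode above 0.02 m).
It also fails if it takes over 72 s, if anything falls off the work surface, if the arm or the gripper's body presses on something with over 40 N, if the wrist force passes 120 N, or if a joint passes its speed limit or range.

## Working session

There is one attempt and no reset: what is moved stays moved. The work goes in short steps, each a Python script; the robot and the scene stay as the last script left them, time stands still between calls to the robot, and variables do not carry over. Pictures are saved under pics/ and viewed, at most 11 in all, crops included, and the job is handed in when it is done.

```bash
mkdir -p pics; cat > h.py <<'E'
import numpy as np, cv2
from plant import arm
def snap(n,f):
    d=arm.get_image(n); cv2.imwrite(f'pics/{f}.png',d['color'][:,:,::-1]); np.savez(f'pics/{f}.npz',**d); return d
def ray(d,u,v,z):
    "world point at height z seen at pixel u,v"
    K=d['K'];T=d['camera_from_world'];r=np.linalg.inv(K)@[u,v,1]; r=r*[1,-1,-1]
    R=T[:3,:3];c=-R.T@T[:3,3];w=R.T@r; return c+w*(z-c[2])/w[2]
def proj(d,p):
    q=d['camera_from_world']@np.append(p,1); q=d['K']@(q[:3]*[1,-1,-1]); return q[:2]/q[2]
E
python3 - <<'E'
from h import *
for n in ('scene','top'):
    d=snap(n,n+'0'); print({k:v for k,v in d.items() if k!='color'})
print(arm.observe())
E
```

```text
{'K': array([[490.01880677,   0.        , 313.48232936],
       [  0.        , 490.01880677, 196.3034486 ],
       [  0.        ,   0.        ,   1.        ]]), 'camera_from_world': array([[ 0.5480784 , -0.83642167,  0.00297705, -0.23155634],
       [ 0.6090997 ,  0.40155638,  0.68392253, -0.41223881],
       [-0.57324308, -0.37302985,  0.72954856, -1.0974704 ],
       [ 0.        ,  0.        ,  0.        ,  1.        ]])}
{'K': array([[430.88190567,   0.        , 313.13189256],
       [  0.        , 430.88190567, 202.90499573],
       [  0.        ,   0.        ,   1.        ]]), 'camera_from_world': array([[ 2.33468453e-03, -9.99794091e-01, -2.01574845e-02,
         1.03666290e-01],
       [ 9.87851146e-01, -8.26339966e-04,  1.55400869e-01,
        -5.55774127e-01],
       [-1.55385527e-01, -2.02754062e-02,  9.87645810e-01,
        -1.37953696e+00],
       [ 0.00000000e+00,  0.00000000e+00,  0.00000000e+00,
         1.00000000e+00]])}
{'time': 0.1, 'joint_positions': array([-1.26150524,  0.61581252, -0.01259676,  1.42475034,  0.00811121,
        1.10338628, -0.04042166]), 'joint_vel': array([ 0.0013192 , -0.00176511,  0.00166427, -0.00560211,  0.0004779 ,
        0.00187201,  0.00060608]), 'joint_torque': array([ 2.00314476e-03, -4.70382893e+01,  2.60526873e-01, -1.71568805e+01,
        1.01601030e-02,  5.86875409e-03,  3.67048779e-05]), 'eef_pos': array([0.21396118, 0.61304842, 0.23025664]), 'tcp_rot': array([[-9.44160764e-01,  3.29484361e-01, -7.12520918e-04],
       [ 3.29485128e-01,  9.44158218e-01, -2.19321127e-03],
       [-4.98963343e-05, -2.30550907e-03, -9.99997341e-01]]), 'contact_force': array([ 3.59977475e-04,  5.47848742e-01, -4.07954388e-01]), 'ft_torque': array([ 0.04231059, -0.00459672,  0.01099142]), 'grasp_force': 0.0, 'width': 0.08535951637282656}
```

View pics/top0.png

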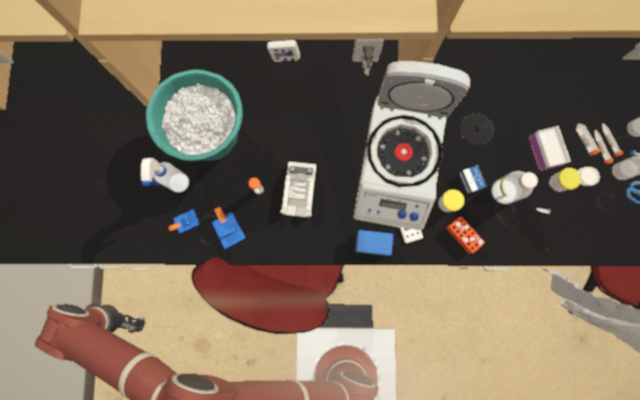

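View pics/scene0.png

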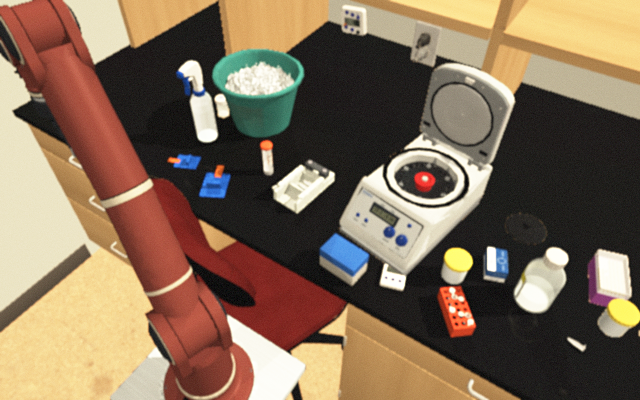

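Candidates for the cover are blue plates with orange tongues at top (228,230) and (186,221). The blue carton is at (375,242). The larger plate at (228,230) looks right, so I'll check it in a close crop along with the box.

```bash
python3 - <<'E'
from h import *
a=cv2.imread('pics/top0.png')[155:255,165:325]; cv2.imwrite('pics/topc.png',cv2.resize(a,None,fx=5,fy=5,interpolation=cv2.INTER_CUBIC))
a=cv2.imread('pics/scene0.png')[135:215,160:340]; cv2.imwrite('pics/scec.png',cv2.resize(a,None,fx=4.4,fy=4.4,interpolation=cv2.INTER_CUBIC))
E
```

```text
(no output)
```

View pics/topc.png

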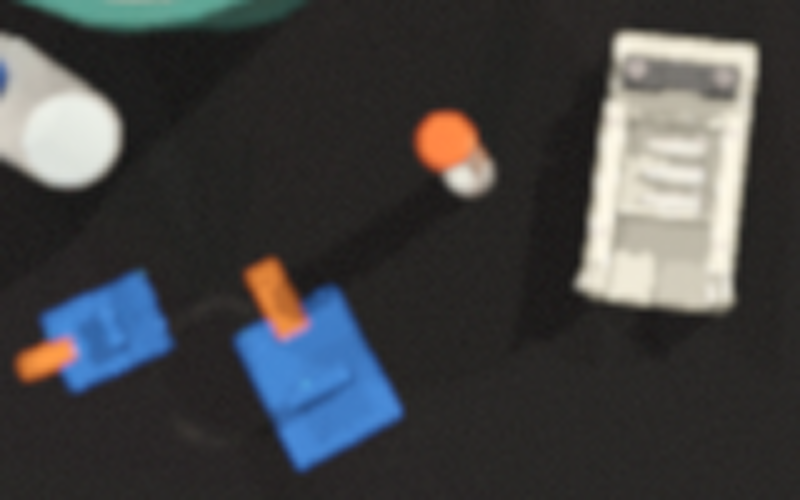

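View pics/scec.png

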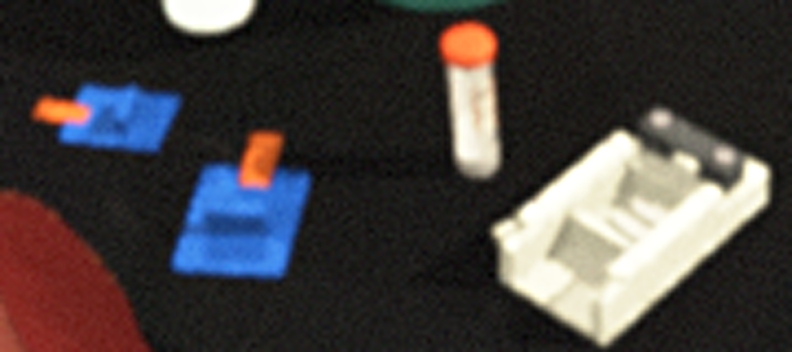

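Top crop: the big cover's corners are at (333,285), (405,411), (302,472) and (236,340), with the tongue tip at (258,262) and the rib around (313,391). The box's corners are at (617,32), (757,45), (735,310) and (577,292), with the dark catch at the far (upper) end. Next I'll compute positions.

```bash
python3 - <<'E'
from h import *
d=dict(np.load('pics/top0.npz'))
f=lambda c,z:np.array([ray(d,165+u/5-.4,155+v/5-.4,z)[:2] for u,v in c])
c=f([(333,285),(405,411),(302,472),(236,340)],.004);print(c,np.linalg.norm(c-np.roll(c,-1,0),axis=1),c.mean(0))
s=f([(145,270),(172,348),(75,393),(40,315)],.004);print('small',np.linalg.norm(s-np.roll(s,-1,0),axis=1))
print('tip',f([(258,262)],.005), 'rib',f([(313,391)],.026))
for z in(.04,.05):
  b=f([(617,32),(757,45),(735,310),(577,292)],z);print(z,b,np.linalg.norm(b-np.roll(b,-1,0),axis=1),b.mean(0))
  e=(b[0]+b[1]-b[2]-b[3]);print(np.arctan2(e[1],e[0]))
e=c[0]+c[3]-c[1]-c[2];print('cover yaw',np.arctan2(e[1],e[0]))
print('tube',f([(470,175)],.01))
E
```

```text
[[0.53235209 0.38368267]
 [0.44665445 0.33222511]
 [0.40564203 0.40052868]
 [0.49472796 0.44855156]] [0.09995982 0.07967054 0.10120524 0.07499032] [0.46984413 0.39124701]
small [0.05739609 0.07155614 0.05948296 0.07698082]
tip [[0.54805801 0.43530997]] rib [[0.45820217 0.39007219]]
0.04 [[0.69947939 0.18925481]
 [0.69021804 0.09484453]
 [0.51066884 0.10912883]
 [0.52268519 0.21374192]] [0.09486344 0.18011651 0.10530096 0.17848195] [0.60576287 0.15174252]
-0.1083772121951124
0.05 [[0.69689206 0.18844656]
 [0.68769635 0.09470541]
 [0.50941969 0.10888847]
 [0.52135088 0.21276013]] [0.09419111 0.17883995 0.10455464 0.17721697] [0.60383975 0.15120014]
-0.10837721219511257
cover yaw 0.5174369523588228
tube [[0.60722645 0.29097289]]
```

The larger cover measures 100 x 77 mm, and its tip prediction matches the measured tip. The small one is 58 x 74 mm. I'll check reachability and take a wrist view above the cover and the box.

```bash
cat >> h.py <<'E'
def rot(yaw,s=1):
    y=s*np.array([np.cos(yaw),np.sin(yaw),0]); z=np.array([0,0,-1.]); return np.c_[np.cross(y,z),y,z]
E
python3 - <<'E'
from h import *
for s in(1,-1):
  for p,y in (((.46,.386,.2),.517),((.46,.386,.007),.517),((.45,.17,.15),-.108),((.5,.16,.05),-.108),((.62,.15,.05),-.108)):
    q=arm.inverse_kinematics(p,rot(y,s)); print(s,p,None if q is None else np.round(q,2))
E
```

```text
1 (0.46, 0.386, 0.2) [-0.84  0.57  0.17  1.62 -0.11  0.96 -0.11]
1 (0.46, 0.386, 0.007) [-0.79  0.83  0.09  1.76 -0.12  0.56 -0.11]
1 (0.45, 0.17, 0.15) [-0.65  0.49  0.35  2.01 -0.25  0.69 -0.25]
1 (0.5, 0.16, 0.05) [-0.52  0.7   0.26  1.97 -0.34  0.52 -0.13]
1 (0.62, 0.15, 0.05) [-0.45  0.82  0.31  1.64 -0.34  0.74 -0.09]
-1 (0.46, 0.386, 0.2) [-0.35  0.64 -0.64  1.6   0.43  1.04  2.54]
-1 (0.46, 0.386, 0.007) [-0.41  0.89 -0.55  1.75  0.68  0.7   2.32]
-1 (0.45, 0.17, 0.15) [-0.11  0.5  -0.43  1.99  0.31  0.72  2.31]
-1 (0.5, 0.16, 0.05) [-0.09  0.72 -0.41  1.95  0.5   0.57  2.2 ]
-1 (0.62, 0.15, 0.05) [-0.02  0.84 -0.45  1.62  0.47  0.79  2.36]
```

```bash
python3 - <<'E'
from h import *
arm.goto((.50,.16,.30),rot(-.108)); arm.dwell(.3); snap('wrist','wb'); print(arm.observe()['time'])
arm.goto((.457,.386,.2),rot(.517)); arm.dwell(.3); snap('wrist','wc'); print(arm.observe()['time'])
a=[cv2.imread(f'pics/{n}.png') for n in('wb','wc')]
cv2.imwrite('pics/wbc.png',cv2.resize(a[0],(800,500),interpolation=cv2.INTER_CUBIC))
E
```

```text
2.4
3.7333
```

View pics/wbc.png

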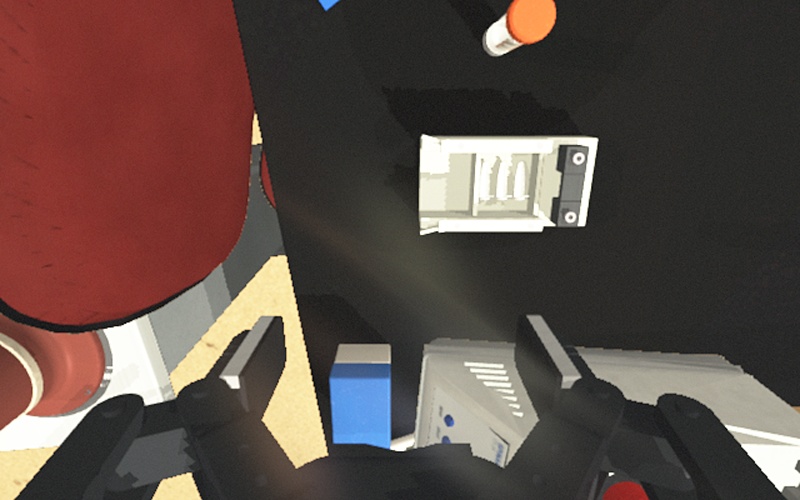

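View pics/wc.png

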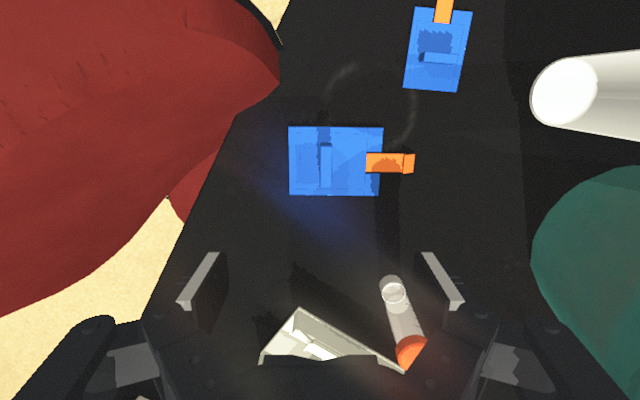

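The cover's corners in wc are at (289,127), (383,127), (380,195) and (289,195). I'll enlarge the box for accuracy.

```bash
python3 - <<'E'
from h import *
a=cv2.imread('pics/wb.png')[100:195,328:488]; cv2.imwrite('pics/wb5.png',cv2.resize(a,None,fx=5,fy=5,interpolation=cv2.INTER_CUBIC))
d=dict(np.load('pics/wc.npz'))
c=np.array([ray(d,u,v,.004)[:2] for u,v in [(289,127),(383,127),(380,195),(289,195)]]);print(c,np.linalg.norm(c-np.roll(c,-1,0),axis=1),c.mean(0))
e=c[1]+c[2]-c[0]-c[3];print(np.arctan2(e[1],e[0]))
E
```

```text
[[0.41088835 0.40359996]
 [0.49682099 0.45211767]
 [0.53509708 0.38700152]
 [0.44602183 0.33675367]] [0.09868327 0.07553259 0.10227046 0.0755168 ] [0.47220706 0.3948682 ]
0.5137930813250263
```

View pics/wb5.png

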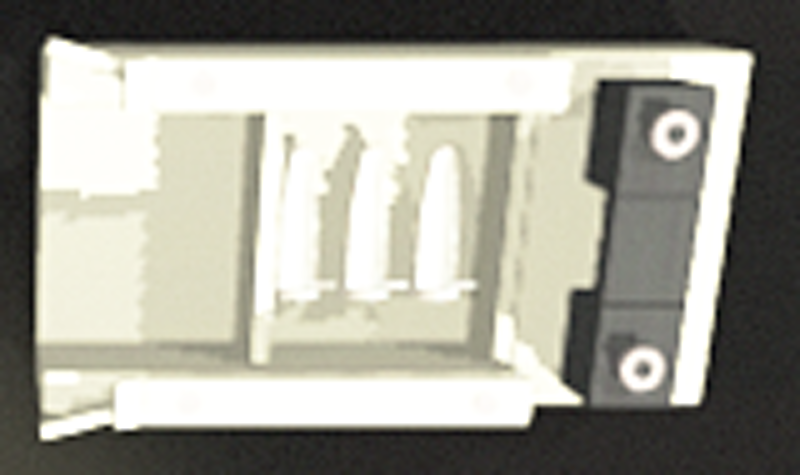

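```bash
cat > fit.py <<'E'
from h import *
from scipy.optimize import least_squares
def box(p,l):
    c,s=np.cos(p[2]),np.sin(p[2]); x,y,z=np.array(l)/1e3; return np.array([p[0]+c*x-s*y,p[1]+s*x+c*y,z])
dw=dict(np.load('pics/wb.npz')); dt=dict(np.load('pics/top0.npz'))
W=[((50,33.5,49),(571,112)),((50,-33.5,49),(532,375)),((-57,33.5,53),(127,109)),((-57,-33.5,53),(117,378)),((50,46,49),(570,60)),((50,-46,49),(530,428)),((-75,48,47),(47,38)),((-75,-48,47),(41,438))]
T=[((102,46,49),(617,32)),((102,-46,49),(757,45)),((-75,-49,47),(735,310)),((-75,49,47),(577,292))]
def fit(w,t):
    def r(p):
        a=[proj(dw,box(p,l))-(328+u/5-.4,100+v/5-.4) for l,(u,v) in w]+[proj(dt,box(p,l))-(165+u/5-.4,155+v/5-.4) for l,(u,v) in t]
        return np.ravel(a)
    s=least_squares(r,[.59,.153,-.108],x_scale=[.01,.01,.1]);return s.x,r(s.x).reshape(-1,2)
if __name__=='__main__':
    for w,t in((W,[]),([],T),(W,T)):
        x,e=fit(w,t);print(x);print(np.round(e,1).tolist())
    # catch near top edge
    x,_=fit(W,[]);c,s=np.cos(x[2]),np.sin(x[2])
    for u,v in((628,83),(597,403),(714,88),(672,405)):
        p=ray(dw,328+u/5-.4,100+v/5-.4,.052)[:2]-x[:2];print('catch',c*p[0]+s*p[1],-s*p[0]+c*p[1])
    d=dict(np.load('pics/wc.npz'))
    def g(p): return np.ravel([proj(d,box(p,l))-uv for l,uv in (((-50,38,4),(289,127)),((50,38,4),(383,127)),((50,-38,4),(380,195)),((-50,-38,4),(289,195)))])
    s=least_squares(g,[.47,.39,.51],x_scale=[.01,.01,.1]);print('cover',s.x,g(s.x))
    print('rib px',proj(d,box(s.x,(-10,22,26))),proj(d,box(s.x,(-10,-22,26))), 'tip',proj(d,box(s.x,(86,0,2))))
    x,_=fit(W,T);print(box(s.x,(-10,0,26)))
E
python3 fit.py
```

```text
[ 0.59612796  0.15596661 -0.11375595]
[[-1.0, -0.1], [0.3, 0.7], [-0.2, 0.3], [-0.2, 0.4], [0.5, -0.4], [-0.4, -0.6], [0.8, 1.5], [0.2, -2.1]]
[ 0.59071254  0.15277012 -0.10858392]
[[0.3, 0.0], [-0.4, 0.2], [-1.0, -0.3], [1.0, 0.1]]
[ 0.59580422  0.15578114 -0.11395345]
[[-1.2, 0.1], [0.0, 0.8], [-0.5, 0.4], [-0.5, 0.6], [0.3, -0.2], [-0.7, -0.4], [0.5, 1.7], [-0.0, -2.0], [-0.4, -1.5], [-1.1, -1.2], [-2.0, -1.8], [0.0, -1.5]]
catch 0.06282334344171708 0.040546540140508125
catch 0.06582113195387965 -0.039083320900062675
catch 0.08355309803574892 0.03950492511281028
catch 0.08498999800126775 -0.03949602587415978
cover [0.47223336 0.39485211 0.5115881 ] [-0.76379426 -0.329757    0.5064332  -0.09849905 -0.88460884  0.31686194
  1.1600721   0.14709614]
rib px [326.6758912  145.68779319] [326.28593907 187.60701499] tip [413.81122001 161.93337558]
[0.46351368 0.38995648 0.026     ]
```

Both wrist fits are consistent and the rib and tip predictions agree. The wrist and top cameras disagree by 3–6 mm, so I'll use the wrist camera throughout, since its bias mostly cancels between cover and box. Now the grasp.

```bash
python3 - <<'E'
from h import *
R=rot(.512)
arm.goto((.4635,.390,.09),R)
print(arm.move_straight((.4635,.390,.008),R,feed=.06,max_force=6)); o=arm.observe();print(o['eef_pos'],o['contact_force'])
arm.grasp(60); o=arm.observe();print(o['eef_pos'],o['width'],o['grasp_force'],o['contact_force'],o['time'])
print(arm.move_straight((.4635,.390,.20),R,feed=.12)); arm.dwell(.2)
o=arm.observe();print(o['eef_pos'],o['width'],o['grasp_force'],o['contact_force'],o['time']); snap('wrist','wg')
E
```

```text
False
[0.46378765 0.39022269 0.00844724] [-1.77093676 -0.0072595  -1.07568304]
[0.46365338 0.39010886 0.00817421] 0.010438699333515572 61.52338743209839 [ 0.02220176 -0.26893942  1.21349369] 6.4333
False
[0.46334556 0.38987502 0.19949479] 0.010585197898118523 61.28243565559387 [-0.42364956 -0.32627436 -0.39086613] 8.3833
```

View pics/wg.png

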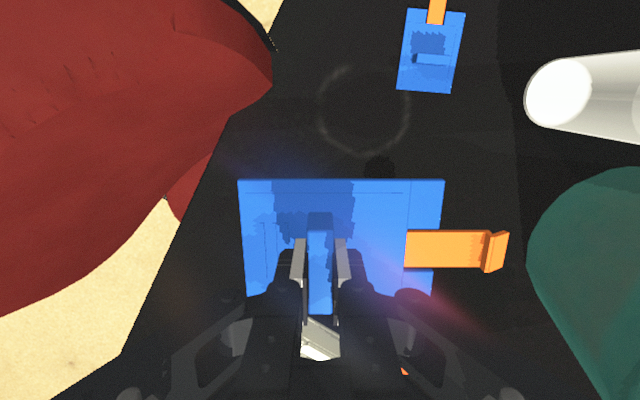

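The cover is held level by its rib. In wg the plate corners are at (239,180), (444,180), (432,297) and (247,297). I'll fit the cover's pose in the hand.

```bash
python3 - <<'E'
from h import *
from fit import box
from scipy.optimize import least_squares
d=dict(np.load('pics/wg.npz')); o=arm.observe(); t=o['eef_pos']
L=[((-50,38,4),(239,180)),((50,38,4),(444,180)),((50,-38,4),(432,297)),((-50,-38,4),(247,297))]
def g(p): return np.ravel([proj(d,box(p,l)+[0,0,t[2]-.0082])-uv for l,uv in L])
s=least_squares(g,[.47,.39,.51],x_scale=[.01,.01,.1]);print('cover',s.x,g(s.x).round(1))
R=o['tcp_rot'];dv=np.append(s.x[:2],0)-[t[0],t[1],0];print('cover origin in tool: x(along -?)',R.T@dv, 'tool y yaw',np.arctan2(R[1,1],R[0,1]),'tool x',R[:,0])
for l in((86,10,2),(86,-10,2),(-10,22,26),(-10,-22,26)):print(l,proj(d,box(s.x,l)+[0,0,t[2]-.0082]))
E
```

```text
cover [0.47116685 0.39807491 0.51428485] [-2.1 -6.6  2.6 -7.2 -2.1  9.1  1.5  9.5]
cover origin in tool: x(along -?) [ 3.29854910e-03  1.07585402e-02 -7.61122984e-06] tool y yaw 0.5119947644416267 tool x [-4.89917292e-01  8.71768898e-01 -1.88281668e-04]
(86, 10, 2) [509.06395193 224.71997637]
(86, -10, 2) [502.16779722 259.31645889]
(-10, 22, 26) [320.93802574 222.7975159 ]
(-10, -22, 26) [321.1095323  308.61385365]
```

```bash
python3 - <<'E'
from h import *
from fit import box
from scipy.optimize import least_squares
d=dict(np.load('pics/wg.npz')); o=arm.observe(); t=o['eef_pos'];R=o['tcp_rot']
L=[((-50,38,4),(239,180)),((50,38,4),(444,180)),((35,10,4),(405,230)),((35,-10,4),(405,268))]
for zf in (0,1):
  def g(p): return np.ravel([proj(d,box(p,l)+[0,0,t[2]-.0082+p[3]*zf])-uv for l,uv in L])
  s=least_squares(g,[.47,.39,.51,0],x_scale=[.01,.01,.1,.01]);print('cover',s.x,g(s.x).round(1))
  dv=np.append(s.x[:2],0)-[t[0],t[1],0];print(R.T@dv)
  for l in((50,-38,4),(-50,-38,4),(76,10,8.5),(76,-10,8.5),(-10,22,26),(-10,-22,26)):print(l,proj(d,box(s.x,l)+[0,0,t[2]-.0082+s.x[3]*zf]))
a=cv2.imread('pics/wg.png')[165:335,230:530]; cv2.imwrite('pics/wg2.png',cv2.resize(a,None,fx=2.66,fy=2.66,interpolation=cv2.INTER_CUBIC))
E
```

```text
cover [0.4720178  0.39491436 0.51020715 0.        ] [-2.9 -0.6  0.4 -0.4  3.   2.6 -0.3 -1. ]
[ 1.26380738e-04  9.95196238e-03 -6.48990875e-06]
(50, -38, 4) [427.46623894 311.23955764]
(-50, -38, 4) [247.18230708 311.00473999]
(76, 10, 8.5) [493.32690112 236.67070339]
(76, -10, 8.5) [486.66060304 271.87459597]
(-10, 22, 26) [319.27019994 229.47371651]
(-10, -22, 26) [319.21380893 314.12591562]
cover [ 0.4728805   0.39427866  0.51006173 -0.00262188] [-0.5 -0.2 -1.   0.1  2.4  2.1 -0.9 -2. ]
[-8.50451489e-04  1.03925946e-02 -6.59228219e-06]
(50, -38, 4) [426.57477156 309.57191145]
(-50, -38, 4) [249.08252052 309.31923422]
(76, 10, 8.5) [491.19796864 236.10379939]
(76, -10, 8.5) [484.7173962  270.74066801]
(-10, 22, 26) [320.29660497 228.94185307]
(-10, -22, 26) [320.13619924 312.11164327]
```

View pics/wg2.png

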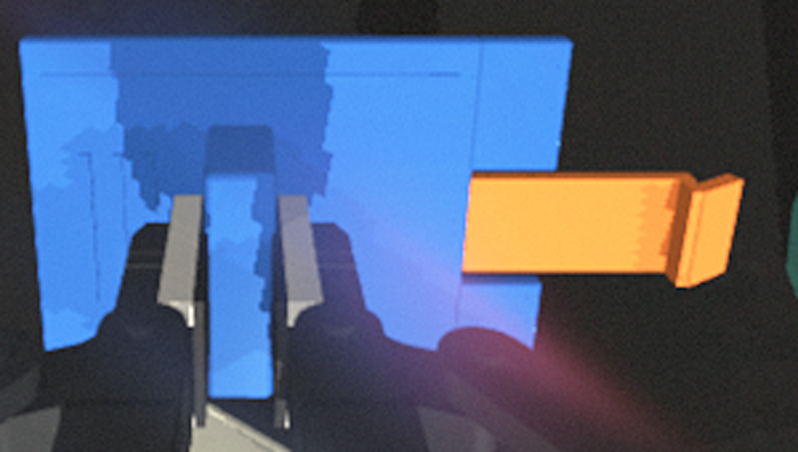

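The rib-top ends at (320,230) and (320,314) match the fit. The cover sits centred in the hand with its origin 10 mm ahead of the TCP. Now I'll carry it to a hover over the porch and look.

```bash
cat >> h.py <<'E'
B=np.array([.5961,.1560,-.114])
def tcp(x,y,z,b=None):
    "TCP for cover origin x,y,z (m, box frame)"
    b=B if b is None else b; x=x-.010; c,s=np.cos(b[2]),np.sin(b[2]); return np.array([b[0]+c*x-s*y,b[1]+s*x+c*y,z+.0082])
E
python3 - <<'E'
from h import *
R=rot(B[2])
arm.goto(tcp(-.125,0,.16),R)
arm.move_straight(tcp(-.113,0,.065),R,feed=.12); arm.dwell(.3)
o=arm.observe();print(o['eef_pos'],tcp(-.113,0,.065),o['contact_force'],o['time'])
d=snap('wrist','wh')
cv2.imwrite('pics/wh2.png',cv2.resize(cv2.imread('pics/wh.png')[90:390,230:630],None,fx=2,fy=2,interpolation=cv2.INTER_CUBIC))
from fit import box
for l in((-57,33.5,53),(-57,-33.5,53),(50,33.5,49),(50,-33.5,49),(-75,47,47),(-50,46,49),(50,46,49)):
    q=proj(d,box(B,l));print(l,q.round(1),((q-[230,90])*2).round())
E
```

```text
[0.47410894 0.17012243 0.07368772] [0.47389839 0.16999165 0.0732    ] [-1.60601968 -0.23329079 -1.13637794] 10.5667
(-57, 33.5, 53) [443.1 179.6] [426. 179.]
(-57, -33.5, 53) [429.7 286.9] [399. 394.]
(50, 33.5, 49) [636.1 177.5] [812. 175.]
(50, -33.5, 49) [602.3 282.9] [745. 386.]
(-75, 47, 47) [408.6 152.5] [357. 125.]
(-50, 46, 49) [456.2 155.1] [452. 130.]
(50, 46, 49) [643.3 154.9] [827. 130.]
```

View pics/wh2.png

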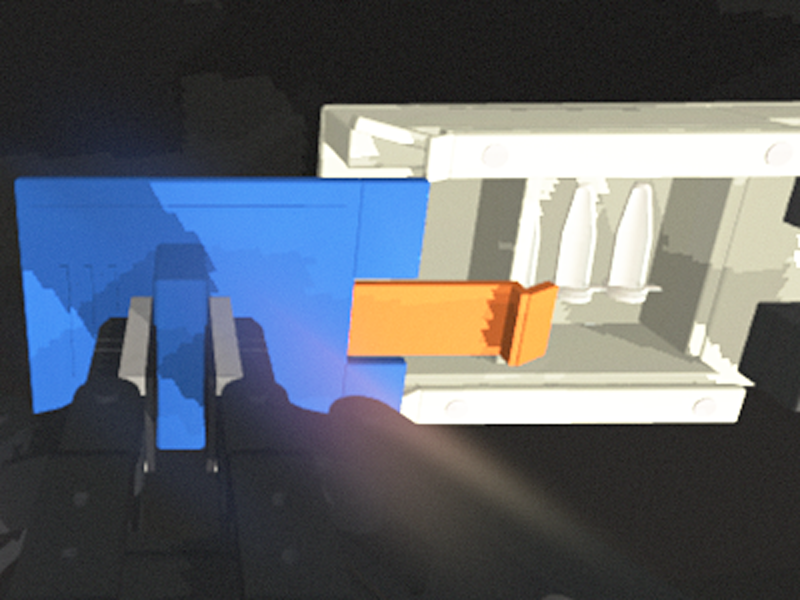

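The lip's inner edges are at v≈178 (top) and (745,386) (bottom) in this crop. They match the predictions within about 1 px, and the plate is parallel. Next I'll lower it onto the porch by feel.

```bash
python3 - <<'E'
from h import *
R=rot(B[2])
arm.move_straight(tcp(-.113,0,.047),R,feed=.06); arm.dwell(.2); f0=arm.observe()['contact_force']
h=arm.move_straight(tcp(-.113,0,.036),R,feed=.012,max_force=2.5)
o=arm.observe();print(h,'z cover',o['eef_pos'][2]-.0082,o['eef_pos']-tcp(-.113,0,.04),f0,o['contact_force'],o['ft_torque'],o['time'])
E
```

```text
True z cover 0.03951481630789036 [-5.63382482e-05 -7.12301689e-06 -4.85183692e-04] [-0.37648083 -0.44852055 -1.41117186] [-1.03341004  0.4361685   4.77234055] [-0.04841781 -0.12801124 -0.02634842] 11.9083
```

Touched at z≈40 mm as expected. I'll ease up slightly and feed it into the rails.

```bash
python3 - <<'E'
from h import *
R=rot(B[2]); c,s=np.cos(B[2]),np.sin(B[2])
def loc(v): return np.round([c*v[0]+s*v[1],-s*v[0]+c*v[1],v[2]],2)
arm.move_straight(tcp(-.113,0,.0402),R,feed=.02); arm.dwell(.2); print(loc(arm.observe()['contact_force']))
for x in np.arange(-.105,-.054,.01):
    h=arm.move_straight(tcp(x,0,.0402),R,feed=.03,max_force=5); o=arm.observe()
    print(h,x,(1e3*(o['eef_pos']-tcp(x,0,.0402))).round(1),loc(o['contact_force']),o['ft_torque'].round(2),round(o['time'],1))
    if h: break
E
```

```text
[ 0.38 -0.63 -0.67]
False -0.105 [ 0.2 -0.1 -0.1] [-0.81  0.36 -0.19] [-0.    0.04 -0.  ] 12.8
False -0.095 [ 0.1 -0.1 -0.1] [ 0.13 -0.07 -0.41] [-0.01 -0.   -0.02] 13.3
False -0.085 [ 0.1 -0.1 -0. ] [-0.38  1.17 -0.09] [ 0.04 -0.03 -0.03] 13.7
False -0.07500000000000001 [ 0.1 -0.1 -0.1] [-0.71 -0.19 -1.12] [-0.03 -0.01  0.02] 14.2
False -0.06500000000000002 [ 0.1 -0.1 -0.1] [-0.99 -0.16 -1.04] [0.02 0.03 0.02] 14.7
False -0.05500000000000002 [ 0.1 -0.1 -0.1] [ 0.08  0.36 -1.4 ] [0.02 0.01 0.01] 15.2
```

```bash
cat > slide.py <<'E'
from h import *
R=rot(B[2]); c,s=np.cos(B[2]),np.sin(B[2])
def loc(v): return np.array([c*v[0]+s*v[1],-s*v[0]+c*v[1],v[2]])
def slide(x0,x1,dx,lim):
    for x in np.arange(x0,x1+1e-6,dx):
        h=arm.move_straight(tcp(x,0,.0402),R,feed=.02,max_force=5); arm.dwell(.05)
        F=[];o=0
        for _ in range(3): o=arm.observe();F.append(loc(o['contact_force'])); arm.dwell(.03)
        f=np.mean(F,0); print(f'{x*1e3:.1f}',h,(1e3*loc(o['eef_pos']-tcp(x,0,.0402))).round(1),f.round(1),o['ft_torque'].round(2),round(o['time'],1))
        if h or f[0]<-lim: return x
E
python3 - <<'E'
from slide import *
slide(-.045,-.026,.01,5); slide(-.025,.0,.0025,8)
E
```

```text
-45.0 False [-0.2 -0.  -0. ] [ 0.5 -0.1 -0.9] [-0.01  0.    0.02] 16.0
-35.0 False [-0.2  0.  -0. ] [-0.3 -0.1 -1. ] [ 0.    0.04 -0.02] 16.8
-25.0 False [-0.2  0.  -0. ] [-0.   0.7 -0.8] [ 0.   -0.04 -0.02] 17.6
-22.5 False [-0.1 -0.  -0. ] [ 0.5  0.5 -0.6] [-0.    0.04 -0.03] 18.0
-20.0 False [-0. -0. -0.] [-0.2  0.5 -1.1] [-0.04  0.01 -0.  ] 18.4
-17.5 False [-0.1 -0.1 -0.1] [-0.5 -0.1 -0.5] [0.03 0.05 0.01] 18.8
-15.0 False [-0.2  0.  -0.1] [-1.   0.  -0.6] [0.05 0.32 0.01] 19.3
-12.5 False [ 0.3 -0.  -0.1] [-0.8  0.1 -1.2] [ 0.05  0.22 -0.02] 19.7
-10.0 False [ 0.5 -0.1 -0. ] [ 0.4  0.1 -2.8] [0.01 0.06 0.04] 20.1
-7.5 False [ 0.2 -0.  -0. ] [-0.2 -0.2 -1.7] [0.03 0.13 0.02] 20.5
-5.0 False [ 0.2 -0.  -0. ] [ 0.1  0.1 -2.1] [0.02 0.18 0.02] 21.0
-2.5 False [ 0.2  0.  -0. ] [-0.5 -0.2 -2. ] [0.01 0.13 0.01] 21.4
-0.0 False [ 0.2 -0.  -0. ] [-0.3 -0.1 -2.3] [ 0.02  0.15 -0.01] 21.8
```

Tongue contact began at x≈-16, which puts the stop near 14 mm, in line with the picture. From here I'll use fine steps, watching for the downward force (Fz) and the torque to vanish at the click.

```bash
python3 - <<'E'
from slide import *
slide(.002,.007,.0025,8); print(slide(.008,.020,.0007,5))
E
```

```text
2.0 False [ 0.1  0.  -0. ] [-0.6  0.5 -1.8] [0.   0.16 0.04] 22.2
4.5 False [ 0.3 -0.  -0. ] [-0.4  0.1 -2.1] [0.06 0.12 0.02] 22.6
7.0 False [ 0.3 -0.  -0. ] [-0.3 -0.1 -2.5] [0.06 0.13 0.02] 23.1
8.0 False [-0.2 -0.  -0. ] [-0.4  0.1 -2. ] [ 0.03  0.25 -0.02] 23.5
8.7 False [-0.  0. -0.] [-1.4 -0.3 -1.6] [0.04 0.3  0.03] 23.9
9.4 False [ 0.1  0.  -0. ] [-1.  -0.7 -1.3] [0.06 0.31 0.03] 24.3
10.1 False [ 0.1 -0.  -0. ] [-0.6 -0.1 -2.2] [ 0.05  0.25 -0.05] 24.7
10.8 False [0.5 0.  0.3] [ 0.4 -0.1 -0.7] [-0.03  0.01  0.02] 25.1
11.5 False [ 0. -0. -0.] [ 0.1  0.6 -0.8] [-0.02 -0.01  0.05] 25.5
12.2 False [ 0. -0. -0.] [-0.2 -0.  -0.5] [0.   0.02 0.02] 25.9
12.9 False [-0.2 -0.  -0.1] [-0.7  0.1 -0.8] [0.03 0.15 0.06] 26.3
13.6 False [-0.8 -0.1 -0.1] [-2.5  0.1  0.5] [-0.    0.56  0.07] 26.7
14.3 False [-1.4 -0.1 -0.1] [-4.8 -0.9  2.4] [0.03 1.05 0.15] 27.1
15.0 False [-2.1 -0.1 -0.1] [-5.5 -0.3  3.2] [0.03 1.25 0.06] 27.5
0.014999999999999993
```

The click came at x≈10.8 (torque and Fz dropped to zero), with the leg stop at ≈13. I'll back off the pressure and do a light pull-back check, then release.

```bash
python3 - <<'E'
from slide import *
for x in (.0120,.0105,.0095,.0088,.0120):
    h=arm.move_straight(tcp(x,0,.0402),R,feed=.02,max_force=5);arm.dwell(.1);o=arm.observe();print(x,h,loc(o['contact_force']).round(1),o['ft_torque'].round(2),(1e3*loc(o['eef_pos']-tcp(x,0,.0402))).round(1))
arm.let_go(); arm.dwell(.2); o=arm.observe();print(o['width'],o['contact_force'])
arm.move_straight(o['eef_pos']+[0,0,.15],feed=.1); arm.goto((.46,.28,.3),R); arm.dwell(.3); print(arm.observe()['time'])
w=snap('wrist','wf')['color'];t=snap('top','tf')['color'][155:255,165:325]; s=snap('scene','sf')['color'][145:225,260:350]
cv2.imwrite('pics/fin.png',np.hstack([cv2.resize(s,(440,391),interpolation=cv2.INTER_CUBIC),cv2.resize(t[10:80,110:160],(279,391),interpolation=cv2.INTER_CUBIC)])[:,:,::-1])
E
```

```text
0.012 True [0.3 0.2 4.3] [ 0.02 -0.28 -0.09] [ 0.   0.1 -0.2]
0.0105 False [ 1.1  0.7 -0.1] [ 0.02 -0.31  0.07] [ 0.4 -0.1 -0.2]
0.0095 False [ 4.3  0.5 -1.1] [-0.17 -0.97  0.01] [ 1.2 -0.1  0.3]
0.0088 False [ 4.7  0.5 -0.3] [-0.1  -1.22 -0.06] [ 1.8 -0.1  0.5]
0.012 True [-1.2 -0.1  4.4] [ 0.07  0.3  -0.02] [-0.7 -0.1 -0.2]
0.08516035437555784 [ 0.60125255 -0.18427672 -0.10698229]
32.9167
```

View pics/fin.png

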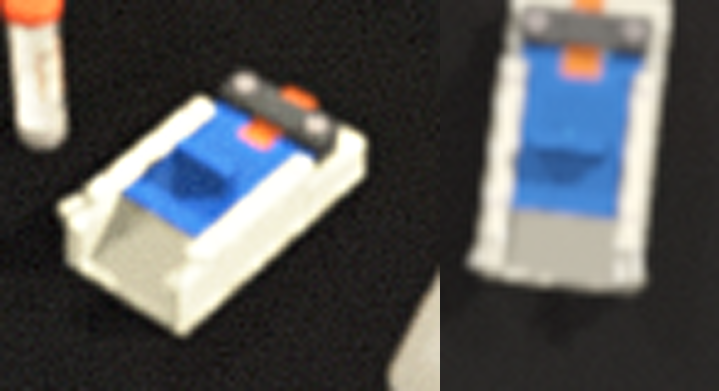

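The pull-back was held at about 4 N, so the latch is engaged. The picture shows the cover seated in both rails, with the orange tongue tip risen beyond the catch and the tube still standing.

```bash
python3 -c "
from h import *
print(arm.close_job())"
```

```text
the job is handed in; nothing more can be done
None
```

The blue cover is in the rails with its tongue clicked behind the catch: it held a pull-back of about 4 N before I let go, the standing tube is still upright, the arm kept clear of the jar and carton, and the job is handed in at about 33 s (no verdict came back).

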